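# Prop the dry box lid and take out the needle valve

### The job

The lid of the dry box springs shut by itself. Prop it wide open with the slotted screwdriver, with the screwdriver standing between the box and the lid so that the lid stays up with nobody holding it, then lift the needle valve out and set it down gently, knob up, in the shallow steel tray. Leave the lid propped and the tee in the box, and do not disturb the pliers and the hex driver lying near.

Things in the scene. Friction and masses are not known exactly. Their poses are not given: they have to be found in the camera images.
- dry_box: Fixed grey sheet-steel box, 160 (x) x 280 (y) x 155 mm high, walls 4 mm, with a clear lid on top. Origin: centre of its underside; x points from its front (robot side) to its back, y to its left, z up. Outer front face at x -80 mm. Inside, the flat perforated floor is at z 60 mm, x -76 to 76, y -136 to 136 mm
- box_hinge (a point): middle of the lid's hinge axis, at the top of the back wall: 78 mm behind the box's centre, z 155 mm; the axis runs along the box's y
- box_ledge (a point): middle of the inner corner where a ledge meets the front wall (box frame x -76, y 0, z 143 mm). The flat ledge runs along the whole inside of the front wall and is 26 mm wide, towards the back; the wall stands 12 mm proud of it
- lid_hem (a point): middle of the corner between the lid's flat underside and its front hem's inner face, 172 mm from the hinge axis; axes: -x from hinge to hem, z out of the upper side. The lid is a clear panel 4 mm thick in an aluminium frame, 290 mm wide; the hem, 3 mm thick, turns down 12 mm below the underside along the whole front, overhanging the box: 14 mm gap to the front wall, open from below
- lid (a joint): lid angle in rad: 0 shut, growing as its front rises; the hinge's stop is at 1.75. A torsion spring and its own weight (0.2 kg) always close it: about 2 N across the lid at the hem opens it or holds it, at any angle. That load can turn a tool held in the fingers
- screwdriver: slotted screwdriver, 213 mm long, 0.11 kg, lying on the bench, tip roughly away from the robot. Origin: middle of its length on its underside; its axis is 14 mm above. The handle, 26 (x) x 28 (z) mm thick with flat sides, reaches from y 11 to the blunt butt at y 106 mm; the straight round shaft, 7 mm thick, goes on to the tip at y -102 mm. It balances about at y 40 mm
- needle_valve: needle valve, 80 mm long (y), 0.16 kg, standing knob up on the box's floor in one half of the box. Origin: centre of its underside. Body 20 mm wide (x) and 22 mm high; a thin stem rises from its middle to a round knob of 22 mm diameter from z 40 to 56 mm
- tee: compression tee, 44 x 62 x 23 mm, lying on the floor in the other half of the box. Origin: centre of its underside
- tray: shallow fixed steel tray, 130 (x) x 150 (y) mm, rim 16 mm high, floor 3 mm thick. Origin: centre of its underside
- pliers: bystander: pliers, 68 x 164 x 12 mm, lying on the bench behind the box to its left. Origin: centre of the underside
- hex_driver: bystander: hexagon driver, 21 x 159 x 23 mm, thin round shaft, smaller than the screwdriver, lying right of the box. Origin: centre of the underside

How it is judged (in metres and radians):
On the way, in this order (a step that is already met when the one before it is completed fails the run):
1. the lid stands wide open on the screwdriver alone, released by the robot (value of joint lid above 0.95 rad and contact force between screwdriver and lid above 0.3 N and contact force between each of the fingers, the arm and screwdriver below 0.05 N and contact force between each of the fingers, the arm and lid below 0.05 N), for 0.4 s.
2. the needle valve is lifted out of the box while the screwdriver holds the lid (z of needle_valve in the frame of dry_box above 0.13 m and value of joint lid above 0.95 rad and contact force between screwdriver and lid above 0.3 N), for 0.1 s.
At the end, for the whole second after the job is handed in: The lid stays open by more than 0.95 rad (54 degrees), held by the screwdriver alone; the screwdriver is still. The needle valve stands knob up (within 0.15 rad) and at rest on the floor of the tray; the tee is still inside the box (value of joint lid above 0.95 rad and contact force between screwdriver and lid above 0.3 N and linear speed of each of screwdriver, needle_valve below 0.02 m/s and x of needle_valve in the frame of tray between -0.062 and 0.062 m and y of needle_valve in the frame of tray between -0.072 and 0.072 m and z of needle_valve in the frame of tray below 0.008 m and angle between needle_valve's own z axis and vertical below 0.15 rad and contact force between needle_valve and tray above 0.3 N and z of tee in the frame of dry_box between 0.05 and 0.1 m and horizontal distance between tee and dry_box below 0.16 m); the robot touches nothing.
It fails at once if the needle valve is dropped (falls freely, faster than 0.6 m/s) (contact force between the fingers and needle_valve below 0.02 N and linear speed of needle_valve above 0.6 m/s).
It fails at once if the pliers are disturbed (moved more than 30 mm) (distance of pliers from where it was at the start of the episode above 0.03 m).
It fails at once if the hex driver is disturbed (moved more than 30 mm) (distance of hex_driver from where it was at the start of the episode above 0.03 m).
It also fails if it takes over 61 s, if anything falls off the work surface, if the arm or the gripper's body presses on something with over 40 N, if the wrist force passes 120 N, or if a joint passes its speed limit or range.

### The arm

A 6-joint arm with a two-finger parallel gripper is mounted at the origin on a cart in front of the work surface, level with it; the furniture and walls round the work are solid. World frame = base frame: x ahead of the robot, y to its left, z up, the work surface at z = 0. Lengths are in mm, angles in rad, forces in N, time in s.
With the tool pointing down it reaches from about 300 to 775 mm from the base axis. Payload 14.6 kg.
Tool frame: the origin (TCP) lies midway between the tips of the shut fingers; the grasp point (between the pads) lies 19 mm behind it; z points along the fingers, y is the line along which they close (so a half turn about z gives the same grasp; the last joint's range is limited). The gripper opens to 94 mm and grips with 3 to 60 N. Pads are 16 mm wide; open, the fingers measure 119 mm over their backs; the gripper's body (75 mm by 177 mm) begins 78 mm behind the grasp point.
Start: joints at [-1.227, 0.3, 1.521, -0, 1.321, -0.067], TCP at [219.631, -504.234, 205.446] pointing down, gripper open.
Joint ranges: [-3.03, 3.03], [-0.79, 2.21], [0.23, 2.52], [-1.04, 4.18], [0, 3.07], [-2.55, 2.55]. Speed limits (rad/s): [2.22, 2.22, 2.57, 3.14, 3.14, 3.14].

### API

Orientations are given as [roll, pitch, yaw] about the fixed x, y, z axes, in that order (R = Rz(yaw) Ry(pitch) Rx(roll)).
In Python, from station import arm gives the robot as it stands.
- The arm moves only by the shell command python3 inch.py 'ROWS' [OPENING] [FORCE]. ROWS is a JSON object whose key "increments" holds a list of rows, 1 to 12 of them, each of 6 numbers: dx, dy, dz in mm, then a rotation vector rx, ry, rz in rad; each row shifts and turns the commanded pose from where the row before left it, along the tool's axes as they then stand; what a row does not reach is not made up. A row lasts 1/8 s, in which the tool goes at most 62.5 mm and 0.188 rad, less where a joint would pass 70% of its speed; a pose out of reach is approached as far as the arm can. OPENING is the finger opening in mm, set as the command begins (- or left out keeps the last). The fingers move at their own pace and stop on an object; FORCE is the grip in N (left out, the last holds). Time passes only in rows, so rows that do not move let the fingers close. It prints the time, the measured TCP pose, the force, the opening and the grip force at its end. Input that does not fit is refused with a message, and nothing moves.
- arm.observe(): the state, without advancing time (a new reading comes with each control period).
- arm.snapshot(name): name is "side" or "top"; returns the picture (384x512x3 uint8, red, green, blue); there is no depth.
- arm.calibration(name): a dict with "mtx" (3x3 intrinsics, pixels), "k1" (the pictures are not rectified: a ray, as slopes to the right and down, at radius r is drawn at 1 + k1 r^2 times it, then the intrinsics apply), "xyz" and "orientation" of the camera in the world. Camera axes: x right, y down, z forward; pixel columns grow to the right and rows downward; lengths in mm; the calibration is good to about 2 mm. A picture is of the moment at which its call begins. calibration takes no time and is no camera call.
- arm.close_job(): hands the job in; it is judged then, once.
The state is a dict: "clock": time; "qpos": joint angles; "qd": joint speeds; "joint_efforts": joint torques, N m; "tcp_pos": TCP position; "orientation": TCP orientation; "force": force on the tool from outside, world axes, zero at the start; "torque": the same for the moment, N m; "finger_gap": finger opening in mm; "finger_force": force on a finger pad.
Only numpy, scipy, OpenCV 4.12 (cv2) and the standard library are available. Lean on these libraries where they do the work, as an engineer would, in place of code of your own. Each camera call takes 0.05 s, during which the arm holds its last target. There are 200 camera calls.

## Working session

There is one attempt and no reset: what is moved stays moved. The work goes in short steps, Python scripts to look and compute and a shell command to move; the robot and the scene stay as the last step left them, time stands still between calls to the robot, and variables do not carry over. Pictures are saved under pics/ and viewed, at most 10 in all, crops included, and the job is handed in when it is done.

```bash
ls; mkdir -p pics
python3 - <<'E'
from station import arm
import cv2
for n in("side","top"):
    im=arm.snapshot(n); cv2.imwrite(f"pics/{n}0.png",im[...,::-1]); c=arm.calibration(n); print(n,c)
s=arm.observe(); print(s)
E
```

```text
inch.py
pics
station.py
side {'mtx': array([[436.46836585,   0.        , 257.14250338],
       [  0.        , 436.46836585, 193.72839802],
       [  0.        ,   0.        ,   1.        ]]), 'k1': 0.050507925561556595, 'xyz': array([1162.85280898,  230.56800624, 1201.56259732]), 'orientation': array([-2.58568291, -0.0101579 ,  2.10555057])}
top {'mtx': array([[380.1978115 ,   0.        , 253.45483846],
       [  0.        , 380.1978115 , 187.22896683],
       [  0.        ,   0.        ,   1.        ]]), 'k1': -0.07555212216010514, 'xyz': array([ 409.95738938,  -91.16206932, 1034.53381082]), 'orientation': array([-2.96021855,  0.01585738, -1.55814246])}
{'clock': 0.1, 'qpos': array([-1.22660851e+00,  3.00401453e-01,  1.52150204e+00, -1.31319958e-05,
        1.32069329e+00, -6.66013649e-02]), 'qd': array([-0.00121533, -0.0020151 ,  0.00023601,  0.00037149, -0.00107269,
       -0.00033485]), 'joint_efforts': array([ 1.86873745e-03, -5.32643616e+01, -3.53283978e+01,  7.09460699e-02,
        2.34522752e-02, -6.15678891e-05]), 'tcp_pos': array([ 219.54975591, -504.03176244,  204.957969  ]), 'orientation': array([-3.14058991e+00, -5.41347866e-05,  4.10792411e-01]), 'force': array([ 0.17765028, -0.07672008,  0.00369463]), 'torque': array([-0.01621135, -0.02731942,  0.01717256]), 'finger_force': 0.0, 'finger_gap': 94.17429804799329}
```

View pics/side0.png

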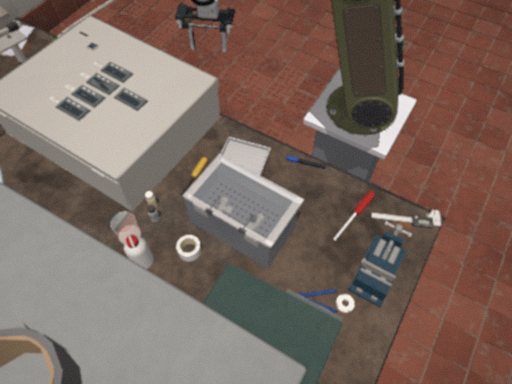

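View pics/top0.png

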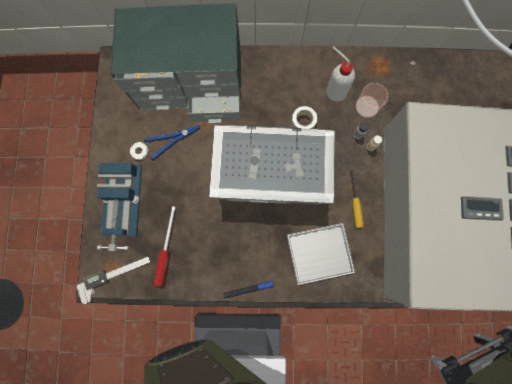

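The side view has the box at centre (240,210), the tray at (245,158) and the screwdriver at (355,215). In the top view the screwdriver runs from about (173,208) at the tip to (160,286) at the butt, the box is centred near (273,165), and the tray is near (320,253).

```bash
cat > h.py <<'E'
import numpy as np, cv2
from scipy.spatial.transform import Rotation as R
from station import arm
def cal(n):
    c=arm.calibration(n); return c["mtx"],c["k1"],np.array(c["xyz"]),R.from_euler("xyz",c["orientation"]).as_matrix()
def ray(n,p):
    K,k,o,M=cal(n); d=(np.array(p,float)-K[:2,2])/[K[0,0],K[1,1]]; u=d.copy()
    for _ in range(20): u=d/(1+k*(u@u))
    v=M@np.array([*u,1]); return o,v/np.linalg.norm(v)
def onz(n,p,z):
    o,v=ray(n,p); return o+v*(z-o[2])/v[2]
def proj(n,P):
    K,k,o,M=cal(n); q=M.T@(np.array(P,float)-o); u=q[:2]/q[2]; u=u*(1+k*(u@u)); return u*[K[0,0],K[1,1]]+K[:2,2]
def two(p,q):
    o1,v1=ray("top",p);o2,v2=ray("side",q)
    s=np.linalg.lstsq(np.c_[v1,-v2],o2-o1,rcond=None)[0]; a,b=o1+v1*s[0],o2+v2*s[1]; return (a+b)/2,np.linalg.norm(a-b)
def snap(n,f):
    im=arm.snapshot(n)[...,::-1].copy(); cv2.imwrite("pics/"+f,im); return im
E
python3 - <<'E'
from h import *
im=cv2.imread("pics/top0.png")
hsv=cv2.cvtColor(im,cv2.COLOR_BGR2HSV)
m=(((hsv[...,0]<8)|(hsv[...,0]>172))&(hsv[...,1]>150)&(hsv[...,2]>70)).astype(np.uint8)
m[:, :130]=0; m[:,200:]=0; m[:230]=0; m[295:]=0
p=np.argwhere(m)[:,::-1]; r=cv2.minAreaRect(p.astype(np.float32)); print("handle",r, [onz("top",c,14)[:2].round(1) for c in cv2.boxPoints(r)])
for c in [(173.5,208)]: print("tip",onz("top",c,14).round(1))
w=((hsv[...,1]<40)&(hsv[...,2]>185)).astype(np.uint8)
cs,_=cv2.findContours(w,0,2)
for c in cs:
    if cv2.contourArea(c)>300 or len(c)>60:
        r=cv2.minAreaRect(c); b=cv2.boxPoints(r); print(r); print(b.round(1).tolist())
a=cv2.resize(im[115:300,140:365],None,fx=3.5,fy=3.2,interpolation=2); cv2.imwrite("pics/c1.png",a)
s=cv2.imread("pics/side0.png"); cv2.imwrite("pics/c2.png",cv2.resize(s[125:265,170:390],None,fx=3.6,fy=4,interpolation=2))
E
```

```text
handle ((160.90567016601562, 268.1698303222656), (9.951581001281738, 36.12055587768555), 10.619654655456543) [array([331.5, 190.5]), array([424.9, 177.3]), array([420.6, 150.5]), array([327.4, 164.1])]
tip [537.3 144.2  14. ]
((127.44316864013672, 267.355712890625), (5.667031764984131, 45.11071014404297), 68.49856567382812)
[[105.4000015258789, 273.0], [147.39999389648438, 256.5], [149.5, 261.70001220703125], [107.5, 278.29998779296875]]
((319.08251953125, 254.16307067871094), (45.65394592285156, 53.720951080322266), 77.19573211669922)
[[287.79998779296875, 237.89999389648438], [340.20001220703125, 226.0], [350.29998779296875, 270.5], [297.8999938964844, 282.3999938964844]]
((273.2668762207031, 152.0124053955078), (123.4247055053711, 94.87417602539062), 2.6630005836486816)
[[209.39999389648438, 196.5], [213.8000030517578, 101.80000305175781], [337.1000061035156, 107.5], [332.70001220703125, 202.3000030517578]]
((442.4590759277344, 184.0423583984375), (161.14427185058594, 63.0745735168457), 89.04515838623047)
[[409.6000061035156, 104.0], [472.6000061035156, 103.0], [475.29998779296875, 264.1000061035156], [412.29998779296875, 265.1000061035156]]
((486.16278076171875, 27.616762161254883), (69.42598724365234, 6.396080017089844), 48.6522216796875)
[[460.79998779296875, 3.700000047683716], [465.6000061035156, -0.6000000238418579], [511.5, 51.599998474121094], [506.70001220703125, 55.79999923706055]]
```

View pics/c1.png

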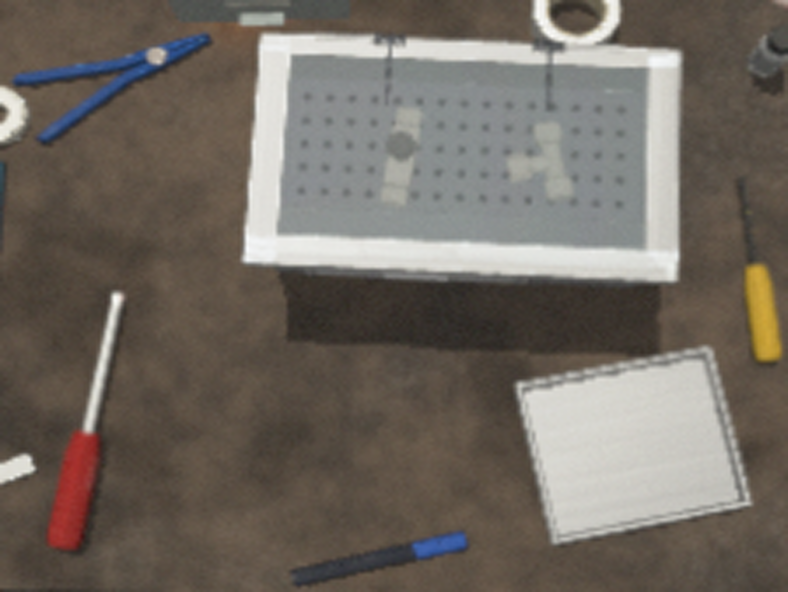

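View pics/c2.png

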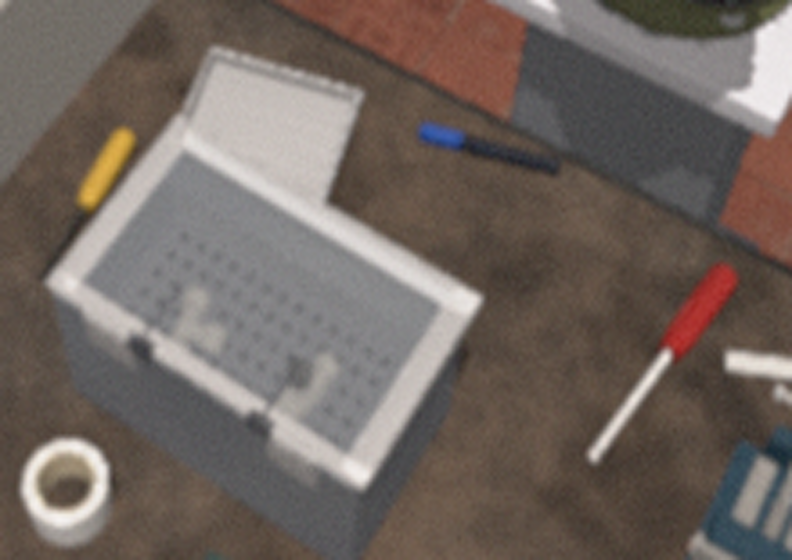

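The top crop shows the valve's knob at (254.6,160.6) in full-picture pixels, in the box's left half, and the tee in the right half. The lid's front corners are at (210,197) and (333.7,203), and its back corners at (215,125.6) and (335,130.6). The tray is in front on the right. The side crop agrees with this.

Run:
```python
from h import *
f=lambda x,y:(140+x/3.5,115+y/3.2)
g=lambda x,y:(170+x/3.6,125+y/4)
for z in (155,160):
    P=[onz("top",f(*c),z) for c in [(245,263),(678,281),(682,50),(262,34)]]
    print("lid",z,[p[:2].round(1) for p in P], np.linalg.norm(P[0]-P[1]).round(1),np.linalg.norm(P[3]-P[2]).round(1), np.linalg.norm(P[0]-P[3]).round(1))
# two-view
for n,a,b in [("lidFL",(245,263),(482,298)),("lidFR",(678,281),(185,125)),("lidBL",(262,34),(362,487)),("lidBR",(682,50),(50,282)),("knob",(401,146),(298,373)),("tip",(117,294),(594,459)),("butt",(66,548),(727,272)),("trayA",(555,542),(362,92)),("trayB",(518,383),None),("trayC",(710,348),None),("trayD",(748,503),(215,48))]:
    if b: p,e=two(f(*a),g(*b)); print(n,p.round(1),e.round(1))
    if n.startswith("tray"): print(n,onz("top",f(*a),16).round(1))
for n,c,z in [("knob",(401,146),116),("bodyA",(407,110),82),("bodyB",(393,202),82),("tip",(117,294),14),("hexA",(740,180),12),("hexB",(767,362),12),("tee",(540,165),80)]: print(n,onz("top",f(*c),z).round(1))
```

```text
lid 155 [array([546.3,  26.6]), array([ 535.9, -263.1]), array([ 712.4, -270.6]), array([722.7,  20.8])] 289.8 291.6 176.5
lid 160 [array([545.5,  25.9]), array([ 535.2, -262.1]), array([ 710.7, -269.6]), array([720.9,  20.1])] 288.2 289.9 175.5
lidFL [546.1  28.4 152.4] 3.2
lidFR [ 535.3 -259.7  145.7] 10.9
lidBL [721.8  21.4 156.5] 1.9
lidBR [ 710.4 -267.2  157.1] 6.3
knob [648.4 -76.  104.8] 0.5
tip [540.3 146.9  10.3] 3.2
butt [327.4 177.1   8.6] 4.0
trayA [ 338.7 -192.3   11.8] 4.0
trayA [ 339.7 -193.8   16. ]
trayB [ 468.9 -166.3   16. ]
trayC [ 499.4 -313.5   16. ]
trayD [ 371.2 -337.7   13.5] 4.3
trayD [ 372.  -339.1   16. ]
knob [645.6 -76.4 116. ]
bodyA [684.5 -79.9  82. ]
bodyB [608.1 -70.6  82. ]
tip [540.4 144.6  14. ]
hexA [ 644.7 -342.3   12. ]
hexB [ 488.3 -358.1   12. ]
tee [ 640.  -178.3   80. ]
```

The measurements hang together: the lid edge comes out at 290 mm, the driver at 213 mm and the tray at 132 mm. Next I move over to the screwdriver's handle.

```bash
python3 inch.py '{"increments": [[37,-44.7,0,0,0,0],[37,-44.7,0,0,0,0],[37,-44.7,0,0,0,0],[37,-44.7,0,0,0,0],[37,-44.7,0,0,0,0],[37,-44.7,0,0,0,0],[37,-44.7,0,0,0,0],[37,-44.7,0,0,0,0],[37,-44.7,0,0,0,0],[37,-44.7,0,0,0,0],[37,-44.7,0,0,0,0],[36.5,-44.3,0,0,0,0]]}' 60
python3 inch.py '{"increments": [[0,0,0,0,0,0.188],[0,0,0,0,0,0.188],[0,0,0,0,0,0.188],[0,0,40,0,0,0],[0,0,40,0,0,0],[0,0,0,0,0,0]]}'
```

```text
clock: 1.6
tcp_pos: [412.3, 166.4, 205.4]
orientation: [3.142, -0.0, 0.411]
force: [1.3, -1.2, 0.5]
finger_gap: 59.9
finger_force: 0.0
clock: 2.35
tcp_pos: [410.8, 163.8, 123.6]
orientation: [3.139, 0.005, -0.152]
force: [0.2, -0.1, 0.6]
finger_gap: 60.1
finger_force: 0.0
```

```bash
python3 inch.py '{"increments": [[0,0,45,0,0,0],[0,0,45,0,0,0],[0,0,20,0,0,0],[0,0,10,0,0,0],[0,0,0,0,0,0]]}' && python3 inch.py '{"increments": [[0,0,0,0,0,0],[0,0,0,0,0,0],[0,0,0,0,0,0],[0,0,0,0,0,0]]}' 15 60 && python3 inch.py '{"increments": [[0,0,-20,0,0,0],[0,0,-40,0,0,0],[0,0,-40,0,0,0],[0,0,-40,0,0,0],[0,0,0,0,0,0],[0,0,0,0,0,0]]}'
python3 - <<'E'
from h import *
im=snap("top","t1.png"); b=snap("side","s1.png")
cv2.imwrite("pics/c3.png",np.hstack([cv2.resize(im[150:310,100:250],(400,426)),cv2.resize(b[120:280,270:420],(400,426))]))
E
```

```text
clock: 2.98
tcp_pos: [412.8, 164.4, 6.2]
orientation: [-3.141, -0.001, -0.152]
force: [0.9, 0.0, 0.5]
finger_gap: 60.3
finger_force: 0.0
clock: 3.48
tcp_pos: [412.4, 164.4, 5.7]
orientation: [-3.141, -0.0, -0.152]
force: [-1.3, -0.5, 3.5]
finger_gap: 25.8
finger_force: 59.9
clock: 4.22
tcp_pos: [411.7, 164.1, 144.5]
orientation: [3.141, 0.001, -0.152]
force: [-0.1, -0.7, -1.7]
finger_gap: 25.4
finger_force: 59.9
```

View pics/c3.png

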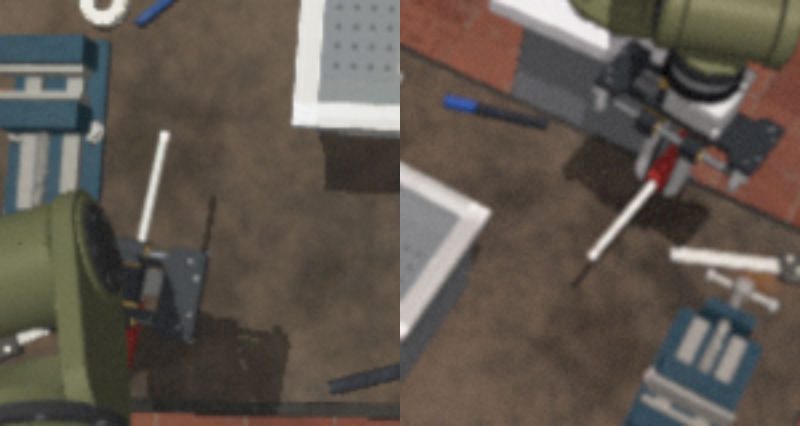

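The driver is held straight along the tool's x axis. In the crops its tip is at about (162,200) in the top view and (342,218) in the side view.

```bash
cat > plan.py <<'E'
from h import *
yaw=-0.0353; C=np.array([637.5,-121.6,0]); B=R.from_euler("z",yaw).as_matrix()
OFF=np.array([129.5,0,-8.3])   # tip in tool frame
def box(P): return B.T@(np.array(P)-C)
def pose():
    s=arm.observe(); return np.array(s["tcp_pos"]),R.from_euler("xyz",s["orientation"]).as_matrix(),s
def tip(): p,M,s=pose(); return box(p+M@OFF)
def want(x,y,z,th,off=OFF):
    """tip of driver at box x,y,z leaning th from horizontal: increments in the tool axes"""
    u=np.array([np.cos(th),0,np.sin(th)]); M=B@np.c_[u,[0,-1,0],np.cross(u,[0,-1,0])]
    t=C+B@np.array([x,y,z])-M@off; p,M0,s=pose()
    print("TCP",t.round(1),"rot",R.from_matrix(M0.T@M).as_rotvec().round(3),"d_now",(M0.T@(t-p)).round(1),"d_after_rot",(M.T@(t-p)).round(1))
E
python3 - <<'E'
from plan import *
a,b=(161.9,200),(342,217.7); p,e=two(a,b); q,M,_=pose(); print(p.round(1),e.round(1),"in tool",(M.T@(p-q)).round(1), "model",(q+M@OFF).round(1))
want(-110,-85,220,0.56)
want(-84,-85,132,0.56)
E
```

```text
[539.4 144.3 144.5] 2.6 in tool [129.4   0.3  -0.6] model [539.6 144.5 152.2]
TCP [ 419.3 -198.9  144.2] rot [ 0.033  0.562 -0.113] d_now [6.250e+01 3.577e+02 2.000e-01] d_after_rot [ 17.4 362.5  10.9]
TCP [ 445.3 -199.9   56.2] rot [ 0.033  0.562 -0.113] d_now [ 88.6 354.6  88.1] d_after_rot [ -7.3 362.5  99.3]
```

```bash
python3 inch.py '{"increments": [[0,0,0,0.008,0.1405,-0.028],[0,0,0,0.008,0.1405,-0.028],[0,0,0,0.008,0.1405,-0.028],[0,0,0,0.008,0.1405,-0.028],[2.5,51.8,1.6,0,0,0],[2.5,51.8,1.6,0,0,0],[2.5,51.8,1.6,0,0,0],[2.5,51.8,1.6,0,0,0],[2.5,51.8,1.6,0,0,0],[2.5,51.8,1.6,0,0,0],[2.5,51.8,1.6,0,0,0],[0,0,0,0,0,0]]}'
python3 - <<'E'
from plan import *
print(tip()); want(-110,-85,132,0.56);want(-92,-85,132,0.56)
im=snap("top","t2.png"); b=snap("side","s2.png")
cv2.imwrite("pics/c4.png",np.hstack([cv2.resize(im[150:310,230:380],(400,426)),cv2.resize(b[80:240,170:320],(400,426))]))
print(proj("top",C+B@tip()),proj("side",C+B@tip()))
E
```

```text
clock: 5.82
tcp_pos: [418.7, -166.8, 142.9]
orientation: [-3.14, -0.551, -0.043]
force: [-0.4, 0.8, -1.6]
finger_gap: 25.7
finger_force: 59.9
[-111.08383369  -53.70833377  217.83030867]
TCP [ 419.3 -198.9   56.2] rot [ 0.003  0.009 -0.006] d_now [-43.8  32.1  74.9] d_after_rot [-44.6  32.1  74.4]
TCP [ 437.3 -199.6   56.2] rot [ 0.003  0.009 -0.006] d_now [-28.4  32.   84.3] d_after_rot [-29.4  32.1  84. ]
[295.55910507 203.45699236] [247.32882269 151.27516864]
```

View pics/c4.png

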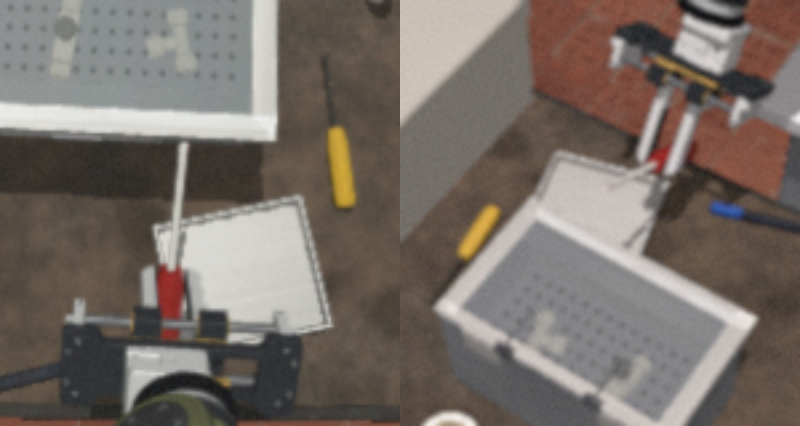

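The tip shows at (299,204) in the top view and (249.5,150.6) in the side view. That is a few pixels from the model, so I'm triangulating it.

Run:
```python
from plan import *
q,M,s=pose(); print(q,tip(),np.abs(s["qd"]).max())
p,e=two((299,203.7),(249.5,150.6)); print(p,e,box(p),M.T@(p-q))
# shaft axis in both pictures at handle end
for a in [(299,203.7),(230+172*.375,150+268*.3756)]: print(a)
hp=q+M@[32,0,-8.3]; print("handle front pred",proj("top",hp),proj("top",q+M@OFF))
```

```text
[ 418.84743058 -163.79668062  142.85499541] [-111.04345332  -50.31996565  217.73099424] 0.04387535663166916
[ 521.86917835 -169.52333039  218.91306718] 12.268777828763723 [-113.86744368  -51.97439545  218.91306718] [127.71854793   1.66139907 -10.78506289]
(299, 203.7)
(294.5, 250.6608)
handle front pred [292.22441736 242.91605374] [295.55910507 203.45699236]
```

Run:
```python
from plan import *
im=cv2.imread("pics/t2.png"); h=cv2.cvtColor(im,cv2.COLOR_BGR2HSV).astype(int)
for r in range(198,236,3): 
    v=h[r,285:310,2]; print(r,v.tolist())
b=cv2.imread("pics/s2.png"); h=cv2.cvtColor(b,cv2.COLOR_BGR2HSV).astype(int)
print("side"); 
for r in range(142,158): print(r,h[r,238:268,2].tolist())
```

```text
198 [216, 215, 216, 215, 217, 216, 216, 214, 214, 214, 214, 215, 213, 214, 213, 213, 213, 216, 214, 214, 215, 214, 216, 218, 216]
201 [114, 115, 113, 107, 109, 113, 112, 112, 110, 110, 113, 113, 122, 145, 149, 152, 155, 151, 162, 182, 188, 197, 197, 192, 192]
204 [62, 60, 56, 58, 58, 55, 53, 61, 57, 58, 55, 83, 147, 196, 205, 155, 81, 65, 62, 63, 61, 60, 62, 60, 59]
207 [56, 57, 51, 61, 56, 58, 53, 58, 61, 57, 61, 94, 174, 206, 186, 109, 60, 57, 53, 60, 60, 57, 55, 58, 57]
210 [56, 59, 58, 56, 59, 60, 60, 56, 58, 56, 62, 105, 185, 201, 168, 81, 57, 60, 55, 62, 59, 58, 59, 62, 59]
213 [56, 59, 62, 63, 53, 59, 60, 59, 57, 59, 69, 119, 193, 194, 142, 72, 53, 56, 57, 58, 58, 58, 63, 62, 65]
216 [51, 56, 58, 57, 62, 57, 58, 60, 60, 62, 87, 151, 197, 185, 109, 63, 61, 58, 59, 54, 60, 57, 53, 57, 60]
219 [51, 55, 56, 57, 56, 57, 60, 58, 64, 63, 104, 182, 204, 179, 87, 57, 59, 58, 59, 56, 55, 58, 59, 60, 59]
222 [53, 56, 54, 57, 63, 60, 58, 60, 63, 64, 113, 188, 197, 150, 75, 61, 57, 61, 63, 63, 61, 64, 61, 62, 60]
225 [78, 83, 80, 89, 90, 89, 73, 71, 76, 86, 142, 198, 190, 119, 80, 79, 78, 
[... 2171 characters left out ...]
96, 200, 200, 203, 200, 202, 204, 197, 198, 196, 191, 176, 144, 119, 107, 109, 107]
154 [199, 199, 200, 198, 202, 202, 200, 204, 200, 203, 201, 201, 203, 204, 200, 202, 201, 199, 197, 200, 199, 200, 197, 176, 150, 122, 112, 113, 109, 104]
155 [200, 200, 201, 199, 199, 197, 204, 200, 200, 204, 203, 202, 205, 201, 198, 200, 202, 200, 202, 201, 200, 199, 186, 161, 124, 111, 113, 109, 107, 95]
156 [202, 203, 200, 202, 200, 198, 198, 199, 203, 199, 200, 201, 202, 203, 202, 205, 200, 203, 204, 202, 203, 196, 183, 154, 125, 111, 110, 104, 105, 88]
157 [202, 200, 198, 200, 205, 206, 199, 202, 201, 201, 201, 200, 201, 199, 200, 201, 198, 199, 203, 204, 204, 199, 191, 156, 127, 118, 114, 109, 102, 83]
```

```bash
python3 inch.py '{"increments": [[0,17.5,0,0.003,0.009,-0.006],[0,17.5,0,0,0,0],[-14.8,0,24.8,0,0,0],[-14.8,0,24.8,0,0,0],[-14.8,0,24.8,0,0,0],[0,0,0,0,0,0],[0,0,0,0,0,0]]}'
python3 - <<'E'
from plan import *
arm.snapshot("top");print(tip()); want(-84,-85,133,0.56)
E
```

```text
clock: 6.8
tcp_pos: [420.5, -197.6, 57.2]
orientation: [3.141, -0.561, -0.028]
force: [-0.1, 0.0, -0.5]
finger_gap: 25.5
finger_force: 60.0
[-109.00048685  -83.19850613  133.47506115]
TCP [ 445.3 -199.9   57.2] rot [-0.003 -0.002  0.006] d_now [20.9  1.2 13.5] d_after_rot [20.9  1.  13.4]
```

```bash
python3 inch.py '{"increments": [[9.3,0.6,5.8,-0.003,-0.002,0.006],[9.3,0.6,5.8,0,0,0],[0,0,0,0,0,0]]}'; for i in 1 2 3; do python3 inch.py '{"increments": [[1.7,0,1.05,0,0,0],[0,0,0,0,0,0]]}' | egrep 'tcp|force'; done
```

```text
clock: 7.22
tcp_pos: [442.8, -200.6, 57.7]
orientation: [3.141, -0.561, -0.035]
force: [-0.7, -0.2, -1.5]
finger_gap: 25.3
finger_force: 60.0
tcp_pos: [444.1, -200.9, 57.4]
force: [-0.3, -0.0, -1.5]
finger_force: 60.0
tcp_pos: [446.3, -201.0, 57.5]
force: [0.8, -0.1, -0.9]
finger_force: 60.0
tcp_pos: [447.9, -200.9, 57.1]
force: [-4.9, -0.3, -0.9]
finger_force: 60.0
```

The wall contact came at x = 447, where I expected it. Now the tip goes up under the hem.

```bash
python3 inch.py '{"increments": [[-1.7,0,-1.05,0,0,0],[2.7,0,-4.2,0,0,0],[2.7,0,-4.2,0,0,0],[0,0,0,0,0,0]]}'|egrep 'tcp|force:'; python3 inch.py '{"increments": [[2.7,0,-4.2,0,0,0],[2.7,0,-4.2,0,0,0],[0,0,0,0,0,0]]}' |egrep 'tcp|ori|force:';  python3 inch.py '{"increments": [[2.7,0,-4.2,0,0,0],[2.7,0,-4.2,0,0,0],[2.7,0,-4.2,0,0,0],[0,0,0,0,0,0]]}'
python3 - <<'E'
from plan import *
b=snap("side","s3.png"); a=snap("top","t3.png"); print(tip())
cv2.imwrite("pics/c5.png",np.hstack([cv2.resize(a[110:270,210:360],(400,426)),cv2.resize(b[120:280,170:320],(400,426))]))
E
```

```text
tcp_pos: [446.7, -201.2, 68.1]
force: [1.3, -0.2, -1.1]
finger_force: 60.0
tcp_pos: [446.7, -201.1, 77.9]
orientation: [3.141, -0.561, -0.036]
force: [0.5, 0.0, -0.3]
finger_force: 60.0
clock: 9.35
tcp_pos: [446.8, -201.1, 92.9]
orientation: [3.141, -0.561, -0.036]
force: [0.1, 0.5, -3.8]
finger_gap: 25.4
finger_force: 60.0
[-82.57835327 -86.27576842 168.35889021]
```

View pics/c5.png

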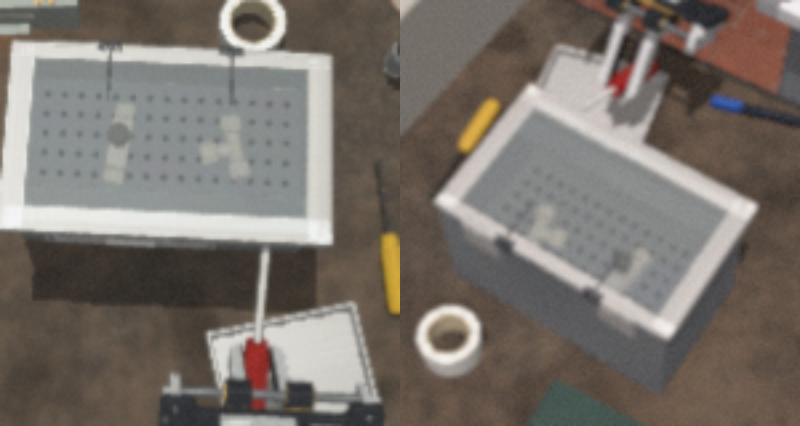

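The lid has risen a little on the tip: its front edge has moved and the vertical force dropped by about 2.5 N. Now I compute the arc.

```bash
cat > seq.py <<'E'
from plan import *
def M_(th): u=np.array([np.cos(th),0,np.sin(th)]); return B@np.c_[u,[0,-1,0],np.cross(u,[0,-1,0])]
def arc(ph,r): return 78-r*np.cos(ph)-4*np.sin(ph),155+r*np.sin(ph)-4*np.cos(ph)
def steps(W,y=-86):
    p,M,_=pose()
    for x,z,th in W:
        M2=M_(th); t=C+B@np.array([x,y,z])-M2@OFF
        print((x.round(0) if hasattr(x,'round') else x,round(z),th),"d",(M.T@(t-p)).round(1),"rot",R.from_matrix(M.T@M2).as_rotvec().round(3),"TCP",t.round(0)); p,M=t,M2
E
python3 - <<'E'
from seq import *
steps([(*arc(a,r),t) for a,r,t in [(.2,158,.58),(.35,158,.6),(.5,158,.62),(.65,158,.64),(.8,159,.66),(.95,160,.69),(1.1,161,.71),(1.25,162,.74),(1.4,163,.76),(1.52,164,.777)]])
E
```

```text
(np.float64(-78.0), 182, 0.58) d [11.9 -0.1 -6.8] rot [ 0.001  0.02  -0.001] TCP [ 453. -201.  105.]
(np.float64(-72.0), 205, 0.6) d [ 17.7  -0.  -13.4] rot [ 0.    0.02 -0.  ] TCP [ 461. -201.  125.]
(np.float64(-63.0), 227, 0.62) d [ 20.1   0.  -10.2] rot [-0.    0.02 -0.  ] TCP [ 471. -202.  145.]
(np.float64(-50.0), 247, 0.64) d [22.   0.  -6.7] rot [0.   0.02 0.  ] TCP [ 485. -202.  163.]
(np.float64(-36.0), 266, 0.66) d [23.1 -0.  -3.8] rot [-0.    0.02  0.  ] TCP [ 502. -203.  180.]
(np.float64(-18.0), 283, 0.69) d [24.1  0.   1.4] rot [ 0.    0.03 -0.  ] TCP [ 522. -204.  194.]
(np.float64(1.0), 297, 0.71) d [24.2 -0.   4.5] rot [-0.    0.02  0.  ] TCP [ 543. -204.  206.]
(np.float64(23.0), 307, 0.74) d [23.8  0.   9.8] rot [ 0.    0.03 -0.  ] TCP [ 568. -205.  214.]
(np.float64(46.0), 315, 0.76) d [22.4  0.  12.7] rot [-0.    0.02  0.  ] TCP [ 593. -206.  220.]
(np.float64(66.0), 319, 0.777) d [16.7  0.  12.9] rot [0.    0.017 0.   ] TCP [ 614. -207.  222.]
```

```bash
python3 inch.py '{"increments": [[6,0,-3.4,0,0.01,0],[6,0,-3.4,0,0.01,0],[8.9,0,-6.7,0,0.01,0],[8.9,0,-6.7,0,0.01,0],[10,0,-5.1,0,0.01,0],[10,0,-5.1,0,0.01,0],[11,0,-3.4,0,0.01,0],[11,0,-3.4,0,0.01,0],[0,0,0,0,0,0],[0,0,0,0,0,0]]}'
python3 - <<'E'
from seq import *
b=snap("side","s4.png"); a=snap("top","t4.png"); print(tip())
cv2.imwrite("pics/c6.png",np.hstack([cv2.resize(a[110:270,210:360],(400,426)),cv2.resize(b[80:240,170:320],(400,426))]))
steps([(*arc(a,r),t) for a,r,t in [(.8,159,.66),(.95,160,.69),(1.1,161,.71),(1.25,162,.74),(1.4,163,.76),(1.52,164,.777)]])
E
```

```text
clock: 10.7
tcp_pos: [484.9, -202.3, 163.5]
orientation: [-3.141, -0.64, -0.037]
force: [-2.0, -0.2, -2.6]
finger_gap: 25.9
finger_force: 60.0
[-50.75018803 -86.28978112 247.35334416]
(np.float64(-36.0), 266, 0.66) d [23.6 -0.1 -3.5] rot [ 0.001  0.02  -0.002] TCP [ 502. -203.  180.]
(np.float64(-18.0), 283, 0.69) d [24.1  0.   1.4] rot [ 0.    0.03 -0.  ] TCP [ 522. -204.  194.]
(np.float64(1.0), 297, 0.71) d [24.2 -0.   4.5] rot [-0.    0.02  0.  ] TCP [ 543. -204.  206.]
(np.float64(23.0), 307, 0.74) d [23.8  0.   9.8] rot [ 0.    0.03 -0.  ] TCP [ 568. -205.  214.]
(np.float64(46.0), 315, 0.76) d [22.4  0.  12.7] rot [-0.    0.02  0.  ] TCP [ 593. -206.  220.]
(np.float64(66.0), 319, 0.777) d [16.7  0.  12.9] rot [0.    0.017 0.   ] TCP [ 614. -207.  222.]
```

View pics/c6.png

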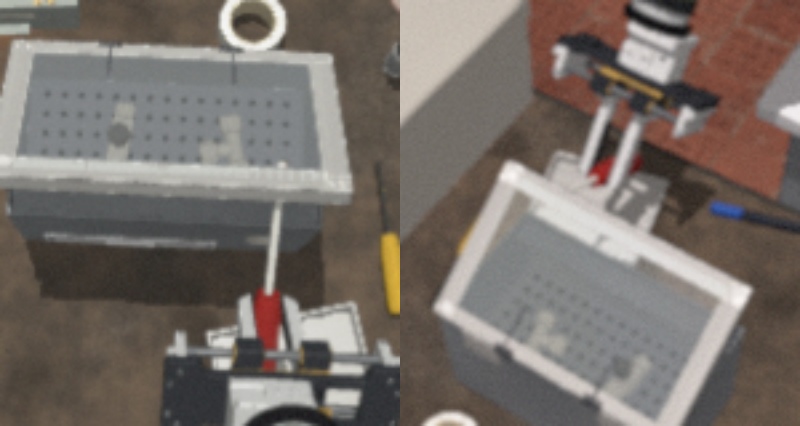

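The lid is opening on the driver's tip. In the top view the tip shows through the panel near (315,172), just inside the front frame, so I carry on up the arc.

```bash
python3 inch.py '{"increments": [[11.8,0,-1.8,0,0.01,0],[11.8,0,-1.8,0,0.01,0],[12,0,0.7,0,0.015,0],[12,0,0.7,0,0.015,0],[12.1,0,2.2,0,0.01,0],[12.1,0,2.2,0,0.01,0],[0,0,0,0,0,0]]}'|egrep 'tcp|force:'; python3 inch.py '{"increments": [[11.9,0,4.9,0,0.015,0],[11.9,0,4.9,0,0.015,0],[11.2,0,6.3,0,0.01,0],[11.2,0,6.3,0,0.01,0],[8.3,0,6.4,0,0.008,0],[8.3,0,6.4,0,0.009,0],[0,0,0,0,0,0],[0,0,0,0,0,0]]}'
python3 - <<'E'
from seq import *
b=snap("side","s5.png"); a=snap("top","t5.png"); t=tip(); print(t,proj("top",C+B@t),proj("side",C+B@t))
cv2.imwrite("pics/c7.png",np.hstack([cv2.resize(a[90:250,210:360],(400,426)),cv2.resize(b[80:240,170:320],(400,426))]))
steps([(66,321,.891),(59,321,.925),(51,321,.956)])
E
```

```text
tcp_pos: [543.5, -204.5, 207.0]
force: [-3.2, -0.1, -2.2]
finger_force: 60.0
clock: 12.68
tcp_pos: [612.9, -207.2, 223.3]
orientation: [3.141, -0.777, -0.037]
force: [-1.6, 0.4, -1.2]
finger_gap: 25.6
finger_force: 60.0
[ 64.85952039 -86.52740374 320.0325009 ] [320.84636765 109.60307813] [195.41989093 167.23342321]
(66, 321, 0.891) d [ 3.3 -0.4 14.7] rot [ 0.001  0.114 -0.001] TCP [ 626. -207.  215.]
(59, 321, 0.925) d [-4.  0. -1.] rot [ 0.     0.034 -0.   ] TCP [ 622. -207.  213.]
(51, 321, 0.956) d [-4.5  0.  -2.4] rot [-0.     0.031 -0.   ] TCP [ 618. -207.  210.]
```

View pics/c7.png

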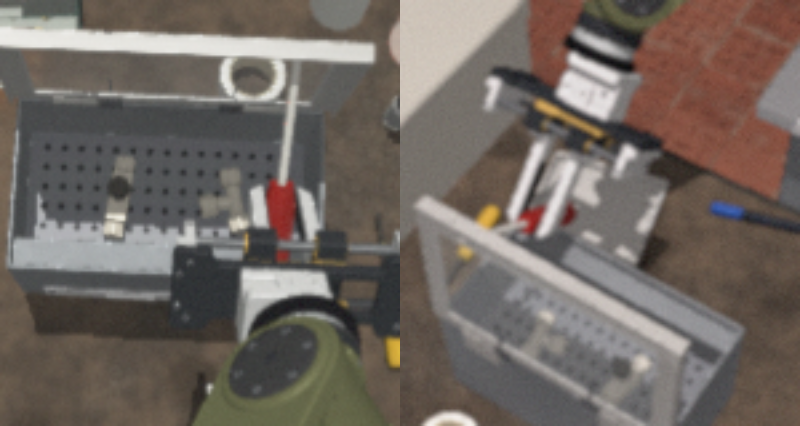

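The lid is nearly upright and the tip sits inside the hem, at about (321,113) in the top view. Now I turn the butt in over the ledge and lower it.

```bash
python3 inch.py '{"increments": [[1,0,5,0,0.038,0],[1,0,5,0,0.038,0],[1,0,4.7,0,0.038,0],[0,0,0,0,0,0],[0,0,0,0,0,0]]}'|egrep 'tcp|force:|ori'; python3 inch.py '{"increments": [[-2,0,-0.5,0,0.017,0],[-2,0,-0.5,0,0.017,0],[0,0,0,0,0,0]]}'|egrep 'tcp|force:|ori'; python3 inch.py '{"increments": [[-2.2,0,-1.2,0,0.015,0],[-2.2,0,-1.2,0,0.015,0],[0,0,0,0,0,0],[0,0,0,0,0,0]]}'
python3 - <<'E'
from seq import *
t=tip();p,M,_=pose();b=box(p+M@(OFF-[208,0,0])); print(t,b)
steps([(50,318,.956)])
E
```

```text
tcp_pos: [625.6, -207.7, 215.5]
orientation: [3.141, -0.891, -0.037]
force: [-2.2, 0.0, -3.0]
finger_force: 60.0
tcp_pos: [622.4, -207.5, 213.0]
orientation: [3.142, -0.925, -0.037]
force: [-1.1, -0.1, -2.2]
finger_force: 60.0
clock: 14.28
tcp_pos: [618.1, -207.4, 211.0]
orientation: [3.141, -0.955, -0.036]
force: [-2.2, 0.2, -2.0]
finger_gap: 25.6
finger_force: 60.0
[ 51.68984451 -86.46121709 321.51796673] [-68.44469102 -86.33031412 151.71903789]
(50, 318, 0.956) d [-3.8 -0.4  0.8] rot [ 0.001  0.001 -0.001] TCP [ 617. -207.  207.]
```

```bash
for i in 1 2 3; do python3 inch.py '{"increments": [[-1.5,0,0,0,0,0],[0,0,0,0,0,0]]}'|egrep 'tcp|force:'; done
python3 - <<'E'
from seq import *
b=snap("side","s6.png"); a=snap("top","t6.png"); t=tip();p,M,_=pose();print(t,box(p+M@(OFF-[208,0,0])))
cv2.imwrite("pics/c8.png",np.hstack([cv2.resize(a[90:250,210:360],(400,426)),cv2.resize(b[80:240,170:320],(400,426))]))
E
```

```text
tcp_pos: [617.2, -207.3, 209.7]
force: [-3.0, 0.1, -1.0]
finger_force: 60.0
tcp_pos: [616.5, -207.4, 208.9]
force: [1.2, -0.5, 2.5]
finger_force: 60.0
tcp_pos: [616.3, -207.4, 208.8]
force: [5.8, 1.3, 7.2]
finger_force: 60.0
[ 49.48194228 -86.48044788 319.52006735] [-70.11242216 -86.42693616 149.34020622]
```

The butt is seated: the reaction acts along the shaft. I ease off 1 mm, then release a little.

```bash
python3 inch.py '{"increments": [[1,0,0,0,0,0],[0,0,0,0,0,0]]}'|egrep 'tcp|force:'; python3 inch.py '{"increments": [[0,0,0,0,0,0],[0,0,0,0,0,0],[0,0,0,0,0,0]]}' 36
python3 - <<'E'
from seq import *
b=snap("side","s7.png"); a=snap("top","t7.png")
cv2.imwrite("pics/c9.png",np.hstack([cv2.resize(a[90:250,210:360],(400,426)),cv2.resize(b[80:240,170:320],(400,426))]))
E
```

```text
tcp_pos: [616.4, -207.4, 208.8]
force: [3.7, 0.4, 6.2]
finger_force: 60.0
clock: 15.75
tcp_pos: [615.7, -207.2, 207.3]
orientation: [-3.141, -0.954, -0.037]
force: [0.3, -1.3, -1.0]
finger_gap: 36.2
finger_force: 0.0
```

View pics/c9.png

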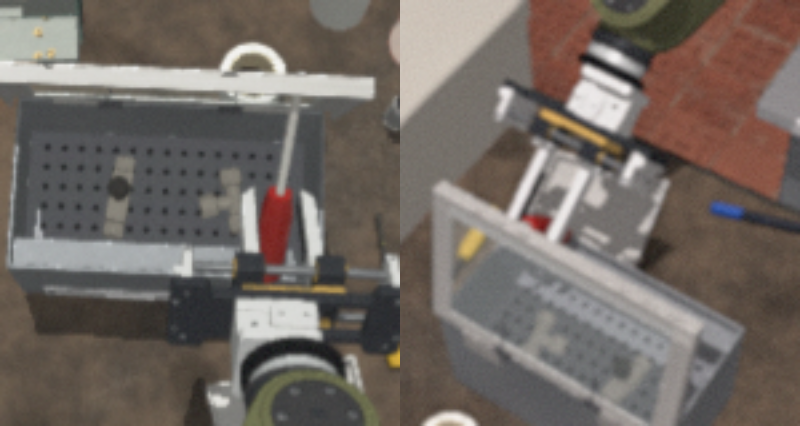

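The fingers are off, and the lid stays propped with the driver standing still at the hem, around (297,100) in the crop. Now I retract and plan the valve grasp.

```bash
python3 inch.py '{"increments": [[0,0,-15,0,0,0],[0,0,-30,0,0,0],[0,0,-40,0,0,0],[0,0,-40,0,0,0],[0,0,-40,0,0,0],[0,0,0,0,0,0]]}'
python3 - <<'E'
from seq import *
a=snap("top","t8.png"); p,M,_=pose()
h=cv2.cvtColor(a,cv2.COLOR_BGR2HSV); v=h[145:178,240:272,2]; m=cv2.inRange(v,0,62)
n,l,st,ce=cv2.connectedComponentsWithStats(m); i=[(st[j,4],(ce[j]+[240,145]).round(1).tolist(),st[j].tolist()) for j in range(1,n) if st[j,4]>15]; print(i)
K=np.array([645.6,-76.4,108]); th=.4; M2=M_(th); t=K+15*M2[:,2]; pre=t-110*M2[:,2]
print("rot",R.from_matrix(M.T@M2).as_rotvec().round(3),"pre d after rot",(M2.T@(pre-p)).round(1),"pre",pre,"t",t,"lift150", (M2.T@[0,0,150]).round(1))
cv2.imwrite("pics/c10.png",np.hstack([cv2.resize(a[90:250,210:360],(400,426))]))
E
```

```text
clock: 16.6
tcp_pos: [479.9, -202.7, 305.4]
orientation: [3.136, -0.958, -0.034]
force: [0.1, -0.6, 1.1]
finger_gap: 35.9
finger_force: 0.0
[(np.int32(44), [254.3, 160.3], [11, 12, 9, 8, 44])]
rot [ 0.003 -0.557 -0.001] pre d after rot [  71.4 -132.   148.2] pre [608.62830448 -75.09435679 195.50079443] t [651.43763614 -76.60615419  94.18408509] lift150 [  58.4    0.  -138.2]
```

```bash
python3 inch.py '{"increments": [[0,0,0,0.001,-0.139,0],[0,0,0,0.001,-0.139,0],[0,0,0,0.001,-0.139,0],[0,0,0,0,-0.14,0],[0,-44,0,0,0,0],[0,-44,0,0,0,0],[0,-44,0,0,0,0],[17.9,0,37,0,0,0],[17.9,0,37,0,0,0],[17.9,0,37,0,0,0],[17.7,0,37.2,0,0,0],[0,0,0,0,0,0]]}' 45; python3 inch.py '{"increments": [[0,0,0,0,0,0]]}' >/dev/null
python3 - <<'E'
from seq import *
a=snap("top","t9.png"); p,M,_=pose(); t=np.array([651.4,-76.6,94.2])
print(p,(M.T@(t-p)).round(1),R.from_matrix(M.T@M_(.4)).as_rotvec().round(3))
E
```

```text
clock: 18.15
tcp_pos: [609.2, -73.6, 190.2]
orientation: [-3.138, -0.392, -0.035]
force: [0.0, 0.1, 0.8]
finger_gap: 45.2
finger_force: 0.0
[608.96198909 -74.17964236 194.98383879] [  0.    1.2 109.4] [-0.002  0.001  0.   ]
```

```bash
python3 inch.py '{"increments": [[0,1.2,35,0,0,0],[0,0,35,0,0,0],[0,0,20,0,0,0],[0,0,12,0,0,0],[0,0,7.4,0,0,0],[0,0,0,0,0,0],[0,0,0,0,0,0]]}' && python3 inch.py '{"increments": [[0,0,0,0,0,0],[0,0,0,0,0,0],[0,0,0,0,0,0],[0,0,0,0,0,0],[0,0,0,0,0,0]]}' 10 20 && python3 inch.py '{"increments": [[3.9,0,-9.2,0,0,0],[3.9,0,-9.2,0,0,0],[0,0,0,0,0,0]]}'
python3 - <<'E'
from seq import *
b=snap("side","s10.png"); a=snap("top","t10.png")
cv2.imwrite("pics/c11.png",np.hstack([cv2.resize(a[90:250,210:360],(400,426)),cv2.resize(b[80:240,170:320],(400,426))]))
E
```

```text
clock: 19.2
tcp_pos: [651.6, -77.0, 94.5]
orientation: [-3.139, -0.399, -0.036]
force: [0.4, -0.4, -0.5]
finger_gap: 45.1
finger_force: 0.0
clock: 19.82
tcp_pos: [651.5, -76.8, 93.8]
orientation: [-3.139, -0.398, -0.036]
force: [-0.6, 0.9, 1.6]
finger_gap: 21.2
finger_force: 20.0
clock: 20.2
tcp_pos: [651.9, -77.0, 114.8]
orientation: [-3.139, -0.4, -0.036]
force: [-0.6, -0.2, -2.4]
finger_gap: 21.2
finger_force: 20.0
```

View pics/c11.png

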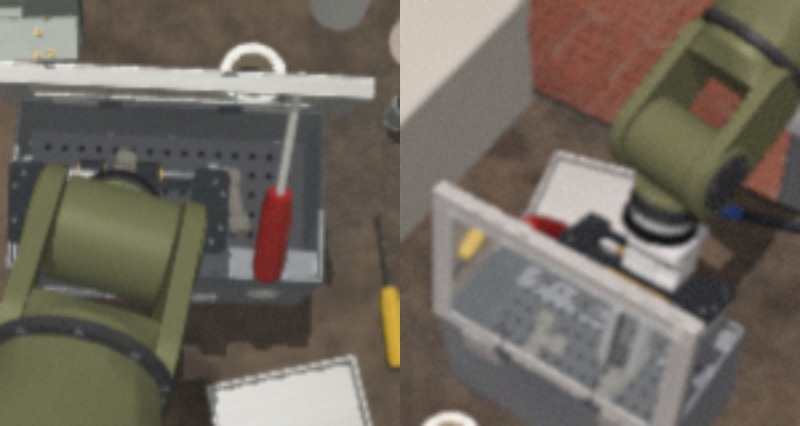

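The valve is gripped: the gap is 21.2 mm on the 22 mm knob, and its weight shows in the force. The gripper's body clears the propped driver, so I lift the valve out.

```bash
python3 inch.py '{"increments": [[4,0,-9.5,0,0,0],[8,0,-19,0,0,0],[8,0,-19,0,0,0],[8,0,-19,0,0,0],[8,0,-19,0,0,0],[4,0,-9.5,0,0,0],[0,0,0,0,0,0],[0,0,0,0,0,0]]}' && python3 inch.py '{"increments": [[-14,0,-5.9,0,0,0],[-27.6,0,-11.7,0,0,0],[-27.6,0,-11.7,0,0,0],[-27.6,0,-11.7,0,0,0],[-27.6,0,-11.7,0,0,0],[-27.6,0,-11.7,0,0,0],[-27.6,0,-11.7,0,0,0],[-18,0,-7.6,0,0,0],[-10,0,-4.2,0,0,0],[0,0,0,0,0,0]]}'; python3 inch.py '{"increments": [[0,15,0,0,0,0],[0,28,0,0,0,0],[0,30,0,0,0,0],[0,30,0,0,0,0],[0,30,0,0,0,0],[0,28,0,0,0,0],[0,15,0,0,0,0],[0,0,0,0,0,0],[0,0,0,0,0,0],[0,0,0,0,0,0]]}'
python3 - <<'E'
from seq import *
b=snap("side","s11.png"); a=snap("top","t11.png"); p,M,_=pose(); t=np.array([425.8,-253.2,0]); print(p,(M.T@[425.8-p[0],-253.2-p[1],0]).round(1),(M.T@[0,0,-1]).round(3))
cv2.imwrite("pics/c12.png",np.hstack([cv2.resize(a[110:300,210:390],(400,422)),cv2.resize(b[80:240,170:320],(400,422))]))
E
```

```text
clock: 21.3
tcp_pos: [651.2, -77.1, 215.7]
orientation: [-3.139, -0.397, -0.036]
force: [0.0, -0.9, -2.9]
finger_gap: 21.2
finger_force: 20.0
clock: 22.55
tcp_pos: [426.1, -69.4, 217.2]
orientation: [-3.139, -0.398, -0.036]
force: [-0.2, -0.7, -2.1]
finger_gap: 21.2
finger_force: 20.0
clock: 23.8
tcp_pos: [420.3, -244.5, 216.9]
orientation: [-3.139, -0.398, -0.035]
force: [0.7, -0.3, -1.8]
finger_gap: 21.1
finger_force: 20.0
[ 420.25003577 -244.71318415  216.96520722] [5.4 8.3 2.2] [-0.388  0.002  0.922]
```

View pics/c12.png

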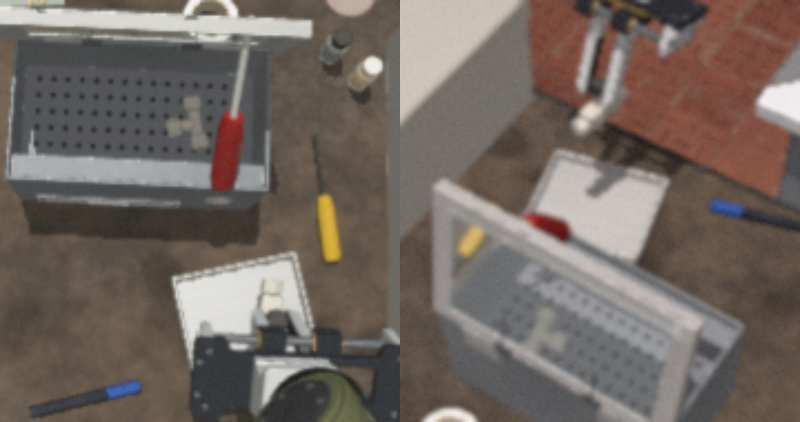

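The valve hangs in the fingers over the tray, and the prop and the tee are unchanged. I lower it.

```bash
python3 inch.py '{"increments": [[5.4,8.3,2.2,0,0,0],[-7,0,16.6,0,0,0],[-12.4,0,29.5,0,0,0],[-12.4,0,29.5,0,0,0],[-12.4,0,29.5,0,0,0],[-12.4,0,29.5,0,0,0],[-6.2,0,14.8,0,0,0],[-2,0,4.6,0,0,0],[0,0,0,0,0,0],[0,0,0,0,0,0]]}'; python3 inch.py '{"increments": [[0,0,0,0,0,0]]}' - 8 >/dev/null; for i in 1 2 3; do python3 inch.py '{"increments": [[-0.8,0,1.85,0,0,0],[0,0,0,0,0,0]]}'|egrep 'tcp|force'; done
python3 - <<'E'
from seq import *
b=snap("side","s12.png"); a=snap("top","t12.png")
cv2.imwrite("pics/c13.png",np.hstack([cv2.resize(a[190:300,270:370],(400,440)),cv2.resize(b[110:220,200:300],(400,440))]))
E
```

```text
clock: 25.15
tcp_pos: [426.1, -253.7, 50.7]
orientation: [-3.14, -0.399, -0.035]
force: [-0.2, -0.9, -2.6]
finger_gap: 21.1
finger_force: 20.0
tcp_pos: [425.6, -253.3, 47.7]
force: [0.2, 0.3, -3.2]
finger_force: 8.0
tcp_pos: [425.5, -253.2, 45.5]
force: [0.1, 0.5, -1.9]
finger_force: 8.0
tcp_pos: [425.5, -253.2, 43.5]
force: [-0.1, -0.6, -1.8]
finger_force: 8.0
```

I've now viewed 12 pictures against the limit of 10, so I'll view no more and go by measurements only.

```bash
for i in 1 2 3 4 5; do python3 inch.py '{"increments": [[-0.6,0,1.4,0,0,0],[0,0,0,0,0,0]]}'|egrep 'tcp|force:'; done
```

```text
tcp_pos: [425.5, -253.3, 42.1]
force: [-1.1, 0.1, -1.5]
finger_force: 8.0
tcp_pos: [425.5, -253.3, 40.6]
force: [-0.1, -0.5, -2.1]
finger_force: 8.0
tcp_pos: [425.5, -253.3, 39.0]
force: [-0.9, -1.0, -2.0]
finger_force: 8.0
tcp_pos: [425.5, -253.3, 37.5]
force: [0.5, -0.1, -1.2]
finger_force: 8.0
tcp_pos: [425.9, -253.4, 36.5]
force: [-0.9, 2.5, 4.6]
finger_force: 8.0
```

Contact came at z ≈ 36.7, and I expected 36.8 for an upright valve, so it stands flat. I open and retreat.

```bash
python3 inch.py '{"increments": [[0,0,0,0,0,0],[0,0,0,0,0,0],[0,0,0,0,0,0],[0,0,0,0,0,0]]}' 50 && python3 inch.py '{"increments": [[0,0,-10,0,0,0],[0,0,-30,0,0,0],[0,0,-40,0,0,0],[0,0,-40,0,0,0],[0,0,-40,0,0,0],[0,0,0,0,0,0],[0,0,0,0,0,0]]}'
python3 inch.py '{"increments": [[0,-50,0,0,0,0],[0,-50,0,0,0,0],[0,-50,0,0,0,0],[0,-50,0,0,0,0],[0,0,0,0,0,0],[0,0,0,0,0,0]]}'
python3 - <<'E'
from seq import *
a=snap("top","t13.png"); o=cv2.imread("pics/t11.png"); i0=cv2.imread("pics/top0.png")
h=cv2.cvtColor(a,cv2.COLOR_BGR2HSV)
# lid/prop unchanged since the lift?
d=np.abs(a.astype(int)-o).max(2)[100:200,210:345]; print("lid/prop changed px",(d>45).sum())
for n,(y0,y1,x0,x1) in dict(pliers=(120,165,140,202),hex=(165,232,345,368)).items():
    print(n,"changed",(np.abs(a.astype(int)-i0).max(2)[y0:y1,x0:x1]>50).sum())
# dark knob and body over the tray
v=h[225:285,285:355,2].astype(int); np.set_printoptions(linewidth=250)
K=proj("top",[420,-253,59]); print("expected knob",K)
r,c=int(K[1])-16,int(K[0])-14; print(h[r:r+32:2,c:c+28,2])
print("knob side exp",proj("side",[420,-253,59]))
E
```

```text
clock: 27.88
tcp_pos: [425.5, -253.3, 36.1]
orientation: [-3.139, -0.398, -0.036]
force: [0.5, -0.2, 0.2]
finger_gap: 49.8
finger_force: 0.0
clock: 28.75
tcp_pos: [363.3, -251.3, 183.2]
orientation: [-3.139, -0.398, -0.036]
force: [0.3, 0.7, 0.1]
finger_gap: 49.7
finger_force: 0.0
clock: 29.5
tcp_pos: [370.4, -51.6, 183.4]
orientation: [-3.139, -0.397, -0.035]
force: [0.7, -0.6, 0.5]
finger_gap: 49.7
finger_force: 0.0
lid/prop changed px 0
pliers changed 0
hex changed 0
expected knob [323.49014655 253.40302626]
[[221 222 222 223 223 221 223 222 220 213 203 213 217 214 210 211 215 212 217 218 218 217 218 216 217 215 216 217]
 [224 222 223 223 223 220 223 221 220 203 169 208 214 221 221 206 202 208 217 219 220 219 217 218 217 218 217 215]
 [223 223 223 224 220 224 222 220 217 199 181 210 211 216 217 200 196 204 218 218 217 217 216 218 218 217 218 218]
 [224 222 222 222 221 223 220 220 210 178 182 197 197 193 184 164 178 207 217 217 219 218 217 218 219 218 216 216]
 [222 220 221 222 221 222 222 217 185 171 228 232 232 231 229 228 218 209 217 219 218 218 218 216 217 215 216 215]
 [224 22
[... 599 characters left out ...]
9 198 221 188 140 126 119 119 119 141 191 213 215 216 213 214 213 211 212 210 210]
 [220 220 219 219 219 213 181 173 224 230 223 192 155 147 141 135 160 199 213 215 214 214 215 214 216 214 214 215]
 [218 219 218 218 216 210 182 155 192 208 219 223 228 228 219 203 215 217 217 217 215 214 213 212 212 215 210 213]
 [219 218 217 219 218 213 190 182 205 205 203 199 189 171 178 210 215 215 215 214 212 213 212 213 212 214 209 208]
 [221 219 219 217 216 205 182 201 214 214 219 212 206 198 203 212 214 212 214 215 212 213 212 213 211 213 210 213]
 [217 217 218 218 215 200 169 170 186 194 193 197 196 199 207 211 214 212 213 215 214 213 212 211 210 211 207 209]]
knob side exp [242.23018216 148.30192903]
```

The dark, round knob sits at (322.5,252.5) over the middle of the body, about 1 px from where an upright valve should show. The lid, prop, pliers and hex driver are unchanged pixel for pixel, so I'm handing in.

```bash
python3 -c "
from station import arm
print(arm.close_job())"
```

```text
the job is handed in; nothing more can be done
None
```

I handed the job in at about 30 s, with no verdict shown: the lid stands propped on the screwdriver, the valve is knob up in the tray, and the tee, pliers and hex driver look undisturbed, but I viewed 12 pictures, over the limit of 10.

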